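# Hook the shelf bracket into the bench rack and lock it

## Task

Hang the loose steel shelf bracket on the grey rack: hook both its claws into the slots of the two uprights, then press it down until it is fully home and the spring catch between the uprights has snapped out over its pin and locks it. Let go of it, and leave the roll of tape, the screwdriver and the mug where they are.

Things in the scene. Friction and masses are not known exactly. Their poses are not given: they have to be found in the camera images.
- rack: Grey rack fixed to the bench, 150 wide (y) x 85 deep x 208 mm tall: foot plate and two upright channels 30 mm wide, centred at y = -42 and +42 mm. Slippery paint. Origin: on the bench below the middle of the uprights' front faces. x is level and points into the slots, away from the side where the bracket is hung; y along the row of uprights; z up. Place and yaw vary.
- slot_left (a point): Lower end of the slot in the rack's y = +42 mm upright, on its front face, 150 mm above the bench. Slot 12 mm wide, 40 mm tall (150 to 190 mm above the bench), through a wall 5 mm thick; hollow behind, 24 mm wide.
- slot_right (a point): The same point of the like slot in the y = -42 mm upright.
- catch (a joint): Spring catch, a grey nylon tongue 24 mm wide between the uprights; sloping top, flat underside 121 mm above the bench. Value in m along rack x: 0 = sprung out, 0.010 = fully pushed back. The bracket's pin going down pushes it back 6 to 7 mm, then it snaps out over the pin. Spring 5.6 N at rest, 700 N/m: the bracket needs about 8 to 12 N of push, more than its weight.
- catch_tip (a point): Middle of the catch's tip, 123 mm above the bench, 1 mm behind the uprights' front plane when sprung out.
- bracket: Loose steel shelf bracket, about 0.3 kg, standing on its floor, upright as it hangs. Floor 120 (y) x 110 x 4 mm, front lip 12 mm high; back plate 120 x 90 tall x 4 mm. Origin: underside, middle of the back plate's rear face; x backward (to the rack), z up; floor runs to x = -110 mm. Hung and locked: axes along the rack's, origin at the rack's x = 0 (up to 2 mm short), y = 0, 75 mm above the bench.
- bracket_grip (a point): Point in the bracket's rib (x = -50, y = 0, z = 60 mm in its frame). The upright rib, 10 mm thick in y, runs from the back plate to x = -81 mm, level top at z = 80 mm, 50 mm of free room on each side. Grip it with fingers closing along y. Press down while holding it, or on the rib's top close to the back plate.
- claw_left (a point): Underside of the neck of the claw at the bracket's y = +42 mm, at the back plate (x = 0, z = 75 mm). Claw 6 mm thick: neck z = 75 to 87 mm, hook at x = 7 to 13 mm reaching down to z = 57 mm. It passes the slot with the bracket's origin 93 to 103 mm (98 best) above the bench, moved along rack x till the back plate meets the uprights; then 23 mm down.
- claw_right (a point): The same point of the like claw at y = -42 mm.
- pin (a point): Axis of the round pin behind the bracket's back plate (x = 4, y = 0, z = 40 mm), 8 mm thick, 18 mm long in y; the catch snaps out over it.
- masking_tape: Roll of masking tape, 105 mm across, 36 mm high, lying flat; bystander. Origin at the middle of its underside.
- screwdriver: Yellow-handled screwdriver, 252 mm long, 29 mm thick, lying on the bench right of the rack; bystander. Origin below its middle.
- mug_1: Dotted white mug, 82 mm across, 91 mm high, on the left; bystander. Origin at the middle of its underside.
Things that resemble listed ones, but are neither listed nor needed, are in the scene too. What is shaped like the rack but blue is not meant.

How it is judged:
At the end, for the whole second after the job is handed in: The bracket hangs on the rack with both claws hooked: its origin is 70 to 79 mm above the bench, within 6 mm of the rack's front plane and 5 mm of its middle, level and square within 0.08 rad; the catch is sprung out over the pin (below 2.5 mm), and the bracket is at rest (under 20 mm/s) (x of bracket in the frame of rack between -0.006 and 0.003 m and y of bracket in the frame of rack between -0.005 and 0.005 m and z of bracket in the frame of rack between 0.07 and 0.079 m and value of joint catch below 0.0025 m and angle between the x axis of bracket and the x axis of rack, either way round below 0.08 rad and angle between bracket's own z axis and vertical below 0.08 rad and linear speed of bracket below 0.02 m/s); the robot touches nothing.
It fails at once if the roll of masking tape is pushed more than 30 mm from its place (distance of masking_tape from where it was at the start of the episode above 0.03 m).
It fails at once if the screwdriver is pushed more than 30 mm from its place (distance of screwdriver from where it was at the start of the episode above 0.03 m).
It fails at once if the mug is pushed more than 30 mm from its place (distance of mug_1 from where it was at the start of the episode above 0.03 m).
It also fails if it takes over 38 s, if anything falls off the work surface, if the arm or the gripper's body presses on something with over 40 N, if the wrist force passes 120 N, or if a joint passes its speed limit or range.

## Robot

A 6-joint arm with a two-finger parallel gripper is mounted at the origin on a cart in front of the work surface, level with it; the furniture and walls round the work are solid. World frame = base frame: x ahead of the robot, y to its left, z up, the work surface at z = 0. Lengths are in m, angles in rad, forces in N, time in s.
With the tool pointing down it reaches from about 0.35 to 0.975 m from the base axis. Payload 4.9 kg.
Tool frame: the origin (TCP) lies on the centre line of the jaws, within the pads' length; the fingertips stand manip.tip_reach ahead of it and the grasp point (between the pads) is the TCP (manip.tip_reach is the distance from the TCP to the fingertips, in m); z points along the fingers, y is the line along which they close (so a half turn about z gives the same grasp; the last joint's range is limited). The gripper opens to 85 mm and grips with 20 to 120 N. Pads are 22 mm wide; open, the fingers measure 114 mm over their backs; the gripper's body (76 mm by 85 mm) begins 54 mm behind the grasp point. The pads swing forward as they close: fully open they stand 13 mm farther back than shut.
Start: joints at [1.153, 0.053, 1.613, -0, 1.476, -0.119], TCP at [0.184, 0.597, 0.25] pointing down, gripper open.
Joint ranges: [-3.01, 3.01], [-1.01, 2.22], [0.06, 2.58], [-1.02, 4.17], [0.09, 2.62], [-3.14, 3.14]. Speed limits (rad/s): [2.57, 2.57, 3.14, 3.14, 3.14, 3.14].

## Interface

Orientations are given as a unit quaternion [w, x, y, z].
In Python, from plant import manip gives the robot as it stands. The module is installed in compiled form; this text tells all that it offers.
- The arm moves only by the tool move_arm, never from a script. Its argument "rows" is a list of rows, each a list of 7 numbers: the shift along the tool's x, y, z in cm, then the turn, a rotation vector about the tool's x, y, z in degrees, then the opening, from -1 (shut) to 1 (fully open). In form: [[tx, ty, tz, ax, ay, az, jaw], ...]. A call has 1 to 20 rows; each row shifts and turns the commanded pose from where the row before left it, along the tool's axes as they then stand; what a row does not reach is not made up. A row lasts 1/12 s, in which the tool goes at most 41.7 mm and 7.16 degrees, less where a joint would pass 70% of its speed; a pose out of reach is approached as far as the arm can. A call is refused whole if a number of a shift passes 4.17 or a number of a turn 7.16, either way. A call with a gripper value outside its range is refused whole. The fingers move at their own pace and stop on an object; the grip force is fixed at half the most. Time passes only in rows, so rows that do not move let the fingers close. It gives the time, the measured TCP pose, the force, the opening and the grip force at its end, in the units of the state.
- manip.state(): the state, without advancing time (a new reading comes with each control period).
- manip.grab_frame(name): name is "scene" or "top"; returns a dict with "img" (420x560x3 uint8, blue, green, red), "mtx" (3x3 intrinsics, pixels), "R" (3x3) and "t" (3): a world point X has camera coordinates R X + t. Camera axes: x right, y down, z forward; pixel columns grow to the right and rows downward; lengths in m; the calibration is good to about 2 mm. A picture is of the moment at which its call begins. There is no depth.
- manip.job_done(): hands the job in; it is judged then, once.
The state is a dict: "time": time; "joint_pos": joint angles; "joint_vel": joint speeds; "joint_efforts": joint torques, N m; "tool_pos": TCP position; "tool_rot": TCP orientation; "contact_force": force on the tool from outside, world axes, zero at the start; "ft_torque": the same for the moment, N m; "gripper_width": opening from 0.0 (shut) to 1.0 (fully open); "grasp_force": force on a finger pad.
Only numpy, scipy, OpenCV 4.12 (cv2) and the standard library are available. Lean on these libraries where they do the work, as an engineer would, in place of code of your own. Each camera call takes 0.05 s, during which the arm holds its last target. There are 200 camera calls.

## Working session

There is one attempt and no reset: what is moved stays moved. The work goes in short steps, Python scripts to look and compute and a tool call to move; the robot and the scene stay as the last step left them, time stands still between calls to the robot, and variables do not carry over. Pictures are saved under pics/ and viewed, at most 10 in all, crops included, and the job is handed in when it is done.

Besides the shell and the picture viewer there is one more tool, called as a command line: name --pt "numbers of a row" for each row, then --argument value for the rest. move_arm: Moves the arm, as the interface text tells. Its arguments: {"type":"object","properties":{"rows":{"type":"array","items":{"type":"array","items":{"type":"number"}}}},"required":["rows"]}

```bash
mkdir -p pics; python3 - <<'E'
from plant import manip
import cv2,pickle
for n in("scene","top"):
    f=manip.grab_frame(n); cv2.imwrite(f"pics/{n}0.png",f["img"]); pickle.dump(f,open(f"{n}0.pkl","wb")); print(n,f["mtx"].round(1).tolist(),f["R"].round(3).tolist(),f["t"].round(3).tolist())
print(manip.state(), manip.tip_reach)
E
```

```text
scene [[545.2, 0.0, 279.1], [0.0, 545.2, 212.3], [0.0, 0.0, 1.0]] [[-0.483, -0.875, -0.016], [-0.453, 0.266, -0.851], [0.749, -0.404, -0.525]] [0.142, 0.356, 1.584]
top [[503.8, 0.0, 274.7], [0.0, 503.8, 212.4], [0.0, 0.0, 1.0]] [[-0.006, -1.0, -0.021], [-0.986, 0.01, -0.164], [0.164, 0.02, -0.986]] [-0.089, 0.501, 1.469]
{'time': 0.1, 'joint_pos': array([ 1.15299451e+00,  5.33146013e-02,  1.61418280e+00,  1.90897593e-05,
        1.47600091e+00, -1.19018006e-01]), 'joint_vel': array([ 0.00045744, -0.00179877, -0.00280917, -0.00092114,  0.00099163,
       -0.0009919 ]), 'joint_efforts': array([-7.00432101e-04, -3.94902921e+01, -3.71363175e+01, -1.81320825e-04,
        3.95269773e-03, -2.93698761e-06]), 'tool_pos': array([0.18375934, 0.59681204, 0.2491556 ]), 'tool_rot': array([-2.61849133e-04,  1.48837674e-01,  9.88861183e-01, -9.16189350e-04]), 'contact_force': array([-0.55147522,  0.58034169, -0.30084934]), 'ft_torque': array([-0.01008157,  0.03011566,  0.01069358]), 'grasp_force': 0.0, 'gripper_width': 1.0020842688283766} 0.019
```

View pics/scene0.png

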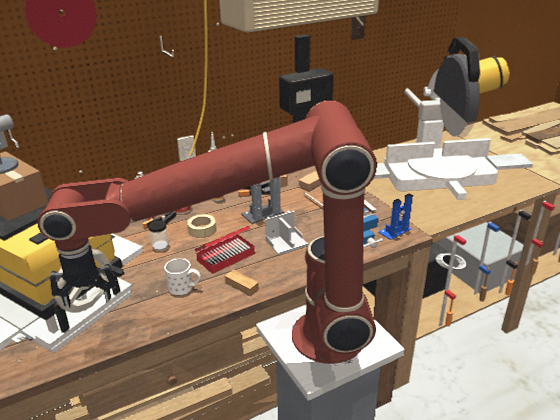

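View pics/top0.png

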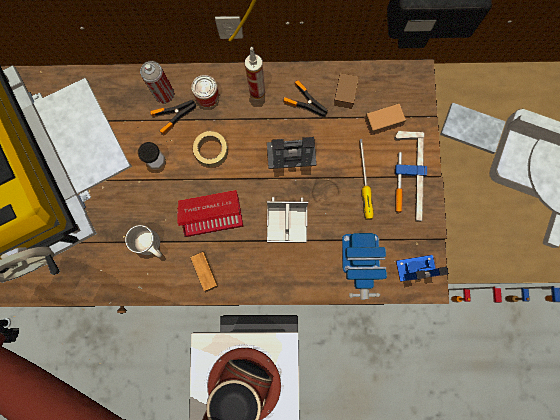

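The top view shows the white bracket at about (287,220), with its claws facing the grey rack at about (292,153). The tape is at (210,148), the screwdriver at (367,190) and the mug at (143,240). In the scene view the bracket is at about (285,232) and the rack at about (264,200), partly behind the forearm. I'll enlarge both.

```bash
python3 - <<'E'
import cv2
a=cv2.imread("pics/top0.png")[125:250,250:335]; b=cv2.imread("pics/scene0.png")[165:260,230:320]
cv2.imwrite("pics/topc.png",cv2.resize(a[:, :],None,fx=4.8,fy=4.8,interpolation=cv2.INTER_CUBIC))
cv2.imwrite("pics/scenec.png",cv2.resize(b,None,fx=6,fy=6,interpolation=cv2.INTER_CUBIC))
E
```

```text
(no output)
```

View pics/topc.png

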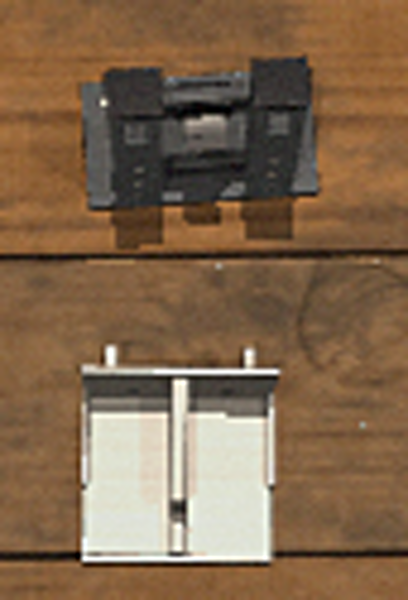

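View pics/scenec.png

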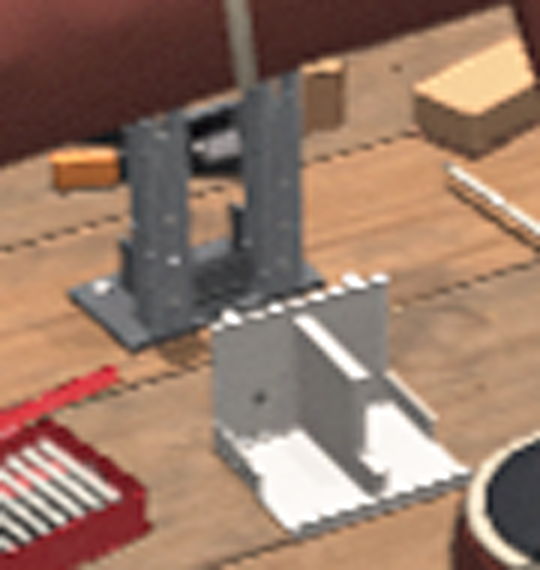

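The top crop shows the bracket's back-plate top edge from (82,367) to (280,370), its front lip bottom from (82,562) to (270,562), and the rib top at x 172–187. The rack's upright front-top edges lie at y of about 112 (left) and 107 (right), so it is turned slightly. I'll fit both poses with a least-squares reprojection over the two views.

```bash
cat > fit.py <<'E'
import numpy as np,pickle,cv2
from scipy.optimize import least_squares
F={n:pickle.load(open(f"{n}0.pkl","rb")) for n in("scene","top")}
CR={"top":(4.8,250,125),"scene":(6,230,165)}
def full(v,p): s,ox,oy=CR[v]; return (np.array(p)+.5)/s-.5+[ox,oy]
def proj(v,X):
    f=F[v]; c=np.atleast_2d(X)@f["R"].T+f["t"]; q=c@f["mtx"].T; return q[:,:2]/q[:,2:]
def place(p,X):
    x,y,z,a=p; c,s=np.cos(a),np.sin(a); return np.atleast_2d(X)@np.array([[c,s,0],[-s,c,0],[0,0,1]])+[x,y,z]
def fit(obs,x0,fx=None):
    def r(p): return np.concatenate([(proj(v,place(p,np.array(X)/1e3))[0]-full(v,u)) for v,X,u in obs])
    s=least_squares(r,x0,loss="soft_l1"); print("pose",s.x.round(4),"sd",np.sqrt(np.diag(np.linalg.inv(s.jac.T@s.jac))).round(4)); 
    for o,e in zip(obs,r(s.x).reshape(-1,2).round(1)): print(o[0],o[1],e)
    return s.x
B=[("top",(0,60,90),(82,366)),("top",(0,-60,90),(280,369)),("top",(-110,60,0),(82,562)),("top",(-110,-60,0),(270,562)),
("top",(13,45,87),(106,345)),("top",(13,-45,87),(254,347)),("top",(-4,5,80),(172,378)),("top",(-4,-5,80),(188,378)),
("scene",(-4,60,90),(212,328)),("scene",(0,-60,90),(388,278)),("scene",(-110,60,0),(295,533)),("scene",(-110,-60,0),(468,476)),
("scene",(-81,5,80),(357,380)),("scene",(-81,-5,80),(370,373))]
R=[("top",(0,57,208),(105,115)),("top",(0,27,208),(162,112)),("top",(0,-27,208),(250,108)),("top",(0,-57,208),(310,107)),
("top",(0,48,190),(125,122)),("top",(0,36,150),(147,142)),("top",(0,-36,190),(269,117)),("top",(0,-48,150),(290,136))]
if __name__=="__main__":
    b=fit(B,[.6,-.1,0,0]); r=fit(R,[.8,-.1,0,-.07]); 
    print("scene rack pts", [(X,((proj("scene",place(r,np.array(X)/1e3))[0]-[230,165]+.5)*6-.5).round(0)) for X in [(0,57,5),(0,27,5),(0,-27,5),(0,-57,5),(0,57,150),(0,27,150),(0,-27,150),(0,-57,150)]])
E
python3 fit.py
```

```text
pose [ 5.249e-01 -1.303e-01  4.000e-04 -2.740e-02] sd [0.0013 0.001  0.0026 0.0138]
top (0, 60, 90) [-0.2 -0.2]
top (0, -60, 90) [-0.2 -0.1]
top (-110, 60, 0) [ 0. -0.]
top (-110, -60, 0) [0.3 0.7]
top (13, 45, 87) [0.1 0.1]
top (13, -45, 87) [0.1 0.2]
top (-4, 5, 80) [-0.1 -0.4]
top (-4, -5, 80) [ 0.  -0.3]
scene (-4, 60, 90) [ 0.1 -0.3]
scene (0, -60, 90) [-0.4 -0.9]
scene (-110, 60, 0) [0.2 1.1]
scene (-110, -60, 0) [0.9 1.2]
scene (-81, 5, 80) [-0.4 -0.4]
scene (-81, -5, 80) [-0.1  0. ]
pose [ 0.6505 -0.147  -0.0016  0.0276] sd [0.0098 0.0012 0.0329 0.0234]
top (0, 57, 208) [ 0.5 -0.1]
top (0, 27, 208) [-0.3  0.1]
top (0, -27, 208) [1.2 0.1]
top (0, -57, 208) [-0.3 -0.1]
top (0, 48, 190) [-0.2  0.2]
top (0, 36, 150) [-0.3 -0.1]
top (0, -36, 190) [0.3 0. ]
top (0, -48, 150) [-0.4 -0. ]
scene rack pts [((0, 57, 5), array([153., 341.])), ((0, 27, 5), array([194., 328.])), ((0, -27, 5), array([266., 304.])), ((0, -57, 5), array([305., 292.])), ((0, 57, 150), array([144., 144.])), ((0, 27, 150), array([186., 132.])), ((0, -27, 150), array([261., 110.])), ((0, -57, 150), array([302.,  97.]))]
```

move_arm --pt "0 0 0 0 0 -5.2 0" --pt "0 0 0 0 0 -5.2 0" --pt "0 0 0 0 0 -5.1 0" --pt "-2.4 -2.4 0 0 0 0 0" --pt "-2.4 -2.4 0 0 0 0 0" --pt "-2.4 -2.4 0 0 0 0 0" --pt "-2.4 -2.4 0 0 0 0 0" --pt "-2.4 -2.4 0 0 0 0 0" --pt "-2.4 -2.4 0 0 0 0 0" --pt "-2.4 -2.4 0 0 0 0 0" --pt "-2.4 -2.4 0 0 0 0 0" --pt "-2.4 -2.4 0 0 0 0 0" --pt "-2.4 -2.4 0 0 0 0 0" --pt "0 0 0 0 0 0 0"

```text
time: 1.27
tool_pos: [0.4201, 0.3468, 0.2498]
tool_rot: [0.0, 0.017, 1.0, -0.001]
contact_force: [0.1, -0.2, -0.0]
gripper_width: 0.501
grasp_force: 0.0
```

```bash
cat > snap.py <<'E'
from plant import manip
import cv2,sys,numpy as np
k=sys.argv[1]; out=[]
for n in("scene","top"):
    im=manip.grab_frame(n)["img"]; cv2.imwrite(f"pics/{n}{k}.png",im)
    a=im[165:230,235:300] if n=="scene" else im[130:175,260:325]
    out.append(cv2.resize(a,None,fx=6,fy=6,interpolation=cv2.INTER_CUBIC) if n=="top" else cv2.resize(a,None,fx=6,fy=6,interpolation=cv2.INTER_CUBIC))
h=max(o.shape[0] for o in out)
out=[cv2.copyMakeBorder(o,0,h-o.shape[0],0,0,cv2.BORDER_CONSTANT) for o in out]
cv2.imwrite(f"pics/rack{k}.png",np.hstack(out)); print(manip.state()["tool_pos"])
E
python3 snap.py 1
```

```text
[0.41749251 0.3497338  0.24978796]
```

View pics/rack1.png

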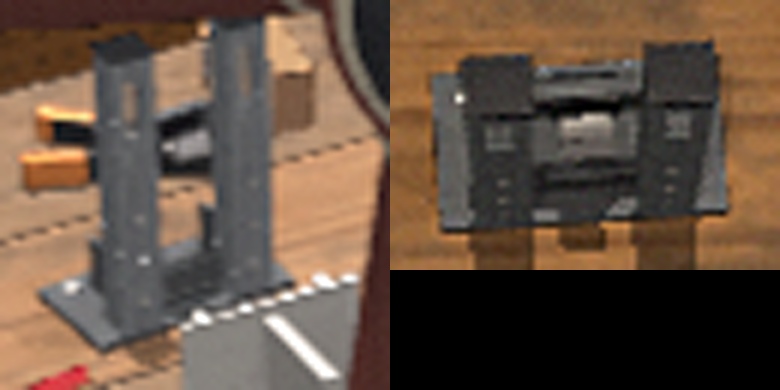

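The scene view is now clear. In the crop the left slot spans (123–133, 82–120) and the right slot (241–250, 52–88), with upright right edges at the bottom at (160,312) and (272,282). In the top half the slots are at (97–122, 121–150) and (276–300, 110–138), measured from that panel's left edge.

```bash
cat > fit2.py <<'E'
import fit
from fit import *
fit.CR={"top":(6,260,130),"scene":(6,235,165)}
R=[("top",(0,42,170),(109.5,135.5)),("top",(0,-42,170),(288,124)),
("top",(0,57,208),(77,115)),("top",(0,-57,208),(324,104)),
("scene",(0,42,170),(128,101)),("scene",(0,-42,170),(245.5,70)),
("scene",(0,27,208),(156,57)),("scene",(0,27,4),(160,312)),("scene",(0,-57,4),(272,281)),("scene",(0,-57,208),(268,20))]
r=fit.fit(R,[.65,-.147,0,.03])
E
python3 fit2.py
```

```text
Traceback (most recent call last):
  File "fit2.py", line 8, in <module>
    r=fit.fit(R,[.65,-.147,0,.03])
      ^^^^^^^
AttributeError: 'function' object has no attribute 'fit'
```

```bash
sed -i 's/^import fit$//; s/^from fit import \*/import fit/' fit2.py; python3 fit2.py
```

```text
pose [ 0.6502 -0.1463  0.0022  0.043 ] sd [0.002  0.0013 0.0035 0.0293]
top (0, 42, 170) [-0.4 -0.1]
top (0, -42, 170) [-0.   0.2]
top (0, 57, 208) [-0.7 -0.3]
top (0, -57, 208) [ 0.1 -0.7]
scene (0, 42, 170) [0.9 0.7]
scene (0, -42, 170) [0.7 0. ]
scene (0, 27, 208) [-0.6 -2.1]
scene (0, 27, 4) [0.5 2.2]
scene (0, -57, 4) [0.3 1.1]
scene (0, -57, 208) [ 0.2 -1.6]
```

```bash
cat > yaw.py <<'E'
import fit,numpy as np
def bp(v,cr,p,z):
    fit.CR[v]=cr; f=fit.F[v]; u=np.append(fit.full(v,p),1); d=f["R"].T@np.linalg.solve(f["mtx"],u); C=-f["R"].T@f["t"]; return C+d*(z-C[2])/d[2]
def yw(n,v,cr,a,b,z):
    A,B=bp(v,cr,a,z),bp(v,cr,b,z); d=A-B; print(n,A.round(4),B.round(4),"len",np.linalg.norm(d).round(4),"yaw",np.arctan2(-d[0],d[1]).round(4))
T=(6,260,130);S=(6,235,165);T0=(4.8,250,125);S0=(6,230,165)
yw("foot top","top",T,(52,230),(338,212),0)
yw("foot scn","scene",S,(105,350),(295,284),0)
yw("slots top","top",T,(109.5,135.5),(288,124),.170)
yw("slots scn","scene",S,(128,101),(245.5,70),.170)
yw("front top","top",T,(77,115),(324,104),.208)
yw("brk back","top",T0,(82,366),(280,369),.090)
yw("brk lip","top",T0,(82,562),(270,562),0)
yw("brk claws","top",T0,(106,345),(254,347),.087)
yw("brk lip scn","scene",S0,(295,533),(468,476),0)
E
python3 yaw.py
```

```text
foot top [ 0.6479 -0.073   0.    ] [ 0.6558 -0.2218  0.    ] len 0.1491 yaw 0.0529
foot scn [ 0.6499 -0.0775  0.    ] [ 0.6586 -0.2225  0.    ] len 0.1452 yaw 0.0601
slots top [ 0.6488 -0.1054  0.17  ] [ 0.6533 -0.1884  0.17  ] len 0.0831 yaw 0.0541
slots scn [ 0.6584 -0.1057  0.17  ] [ 0.6573 -0.1881  0.17  ] len 0.0825 yaw -0.0138
front top [ 0.6475 -0.0913  0.208 ] [ 0.6512 -0.203   0.208 ] len 0.1118 yaw 0.0335
brk back [ 0.5261 -0.0709  0.09  ] [ 0.523  -0.1907  0.09  ] len 0.1198 yaw -0.0257
brk lip [ 0.4165 -0.0672  0.    ] [ 0.4155 -0.1865  0.    ] len 0.1193 yaw -0.0085
brk claws [ 0.5395 -0.0855  0.087 ] [ 0.5373 -0.1753  0.087 ] len 0.0899 yaw -0.0242
brk lip scn [ 0.4235 -0.0701  0.    ] [ 0.4221 -0.1888  0.    ] len 0.1187 yaw -0.0114
```

move_arm --pt "-0.55 -3.66 0 0 0 0 0" --pt "-0.55 -3.66 0 0 0 0 0" --pt "-0.55 -3.66 0 0 0 0 0" --pt "-0.55 -3.66 0 0 0 0 0" --pt "-0.55 -3.66 0 0 0 0 0" --pt "-0.55 -3.66 0 0 0 0 0" --pt "-0.55 -3.66 0 0 0 0 0" --pt "-0.55 -3.66 0 0 0 0 0" --pt "-0.55 -3.66 0 0 0 0 0" --pt "-0.55 -3.66 0 0 0 0 0" --pt "-0.55 -3.66 0 0 0 0 0" --pt "-0.55 -3.66 0 0 0 0 0" --pt "-0.55 -3.66 0 0 0 0 0" --pt "0 0 3 0 0 0 0" --pt "0 0 3 0 0 0 0" --pt "0 0 3 0 0 0 0" --pt "0 0 0 0 0 0 0" --pt "0 0 0 0 0 0 0"

```text
time: 2.87
tool_pos: [0.474, -0.1254, 0.1585]
tool_rot: [-0.002, 0.013, 1.0, 0.001]
contact_force: [0.2, 0.1, 0.0]
gripper_width: 0.501
grasp_force: 0.0
```

```bash
python3 - <<'E'
from plant import manip
import cv2,numpy as np
a=manip.grab_frame("top")["img"][130:255,240:345]; b=manip.grab_frame("scene")["img"][150:275,220:325]
cv2.imwrite("pics/pre.png",cv2.resize(np.hstack([a,b]),None,fx=3.8,fy=3.8,interpolation=cv2.INTER_CUBIC)); s=manip.state(); print(s["tool_pos"],s["tool_rot"],s["contact_force"])
E
```

```text
[ 0.4762723  -0.1266051   0.16227934] [ 1.23446337e-03  1.34104389e-02  9.99909214e-01 -4.46129801e-04] [ 0.69616974 -0.01958033  0.48779415]
```

View pics/pre.png

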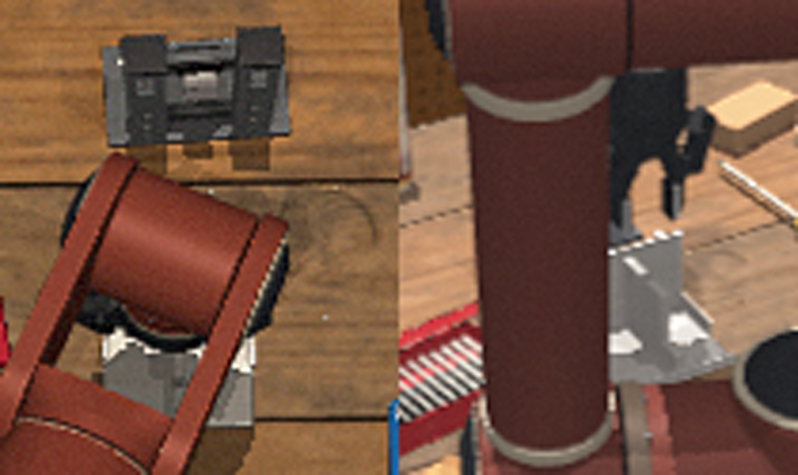

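The gripper stands over the rib, with open fingertips at (625,230) and (672,215) in the scene half. The rack is untouched. I'll correct a few millimetres, descend and close.

move_arm --pt "0.2 -0.25 2.5 0 0 0 0" --pt "0 0 2.5 0 0 0 0" --pt "0 0 2 0 0 0 0" --pt "0 0 1.5 0 0 0 0" --pt "0 0 1.3 0 0 0 0" --pt "0 0 0 0 0 0 0" --pt "0 0 0 0 0 0 -0.4" --pt "0 0 0 0 0 0 -0.8" --pt "0 0 0 0 0 0 -1" --pt "0 0 0 0 0 0 -1" --pt "0 0 0 0 0 0 -1" --pt "0 0 0 0 0 0 -1" --pt "0 0 0 0 0 0 -1" --pt "0 0 0 0 0 0 -1"

```text
time: 4.13
tool_pos: [0.4748, -0.13, 0.0648]
tool_rot: [0.002, 0.014, 1.0, -0.001]
contact_force: [0.4, 0.8, 6.9]
gripper_width: 0.11
grasp_force: 59.9
```

```bash
cat > st.py <<'E'
from plant import manip
import numpy as np
P=[];
for i in range(4):
    s=manip.state(); P.append(s["tool_pos"]); manip.grab_frame("top")
print(np.round(P,4).tolist(),np.mean(P,0).round(4),s["tool_rot"].round(4),s["contact_force"].round(1),s["gripper_width"],s["grasp_force"],s["time"])
E
python3 st.py
```

```text
[[0.4748, -0.13, 0.0648], [0.4748, -0.13, 0.0648], [0.4748, -0.13, 0.0648], [0.4748, -0.13, 0.0648]] [ 0.4748 -0.13    0.0648] [ 2.000e-03  1.420e-02  9.999e-01 -6.000e-04] [-0.6  1.7  7.3] 0.10892714465987019 59.87036347389221 4.2833
```

move_arm --pt "0 0 -0.6 0 0 0 -1" --pt "0 0 -1.6 0 0 0 -1" --pt "0 0 -2.0 0 0 0 -1" --pt "0 0 -2.0 0 0 0 -1" --pt "0 0 -2.0 0 0 0 -1" --pt "0 0 -1.6 0 0 0 -1" --pt "-1 -0.25 0 0 0 0 -1" --pt "-2 -0.45 0 0 0 0 -1" --pt "-2.3 -0.5 0 0 0 0 -1" --pt "-2 -0.45 0 0 0 0 -1" --pt "-1.5 -0.3 0 0 0 0 -1" --pt "0 0 0 0 0 -2.2 -1" --pt "0 0 0 0 0 -2.2 -1" --pt "0 0 0 0 0 0 -1" --pt "0 0 0 0 0 0 -1" --pt "0 0 0 0 0 0 -1"

```text
time: 5.67
tool_pos: [0.5599, -0.1513, 0.1599]
tool_rot: [-0.0, -0.024, 1.0, 0.0]
contact_force: [1.1, -1.1, -2.1]
gripper_width: 0.103
grasp_force: 58.5
```

```bash
python3 - <<'E'
from plant import manip
import cv2,numpy as np
a=manip.grab_frame("top")["img"][130:230,245:340]; b=manip.grab_frame("scene")["img"][140:240,220:315]
cv2.imwrite("pics/pre2.png",cv2.resize(np.hstack([a,b]),None,fx=4.2,fy=4.2,interpolation=cv2.INTER_CUBIC)); s=manip.state(); print(s["tool_pos"],s["tool_rot"],s["contact_force"],s["gripper_width"])
E
```

```text
[ 0.56010833 -0.15135149  0.1601493 ] [-1.85290208e-04 -2.39789000e-02  9.99712446e-01  6.45594751e-05] [ 0.1530727  -0.24150704 -3.829426  ] 0.11109232920972863
```

View pics/pre2.png

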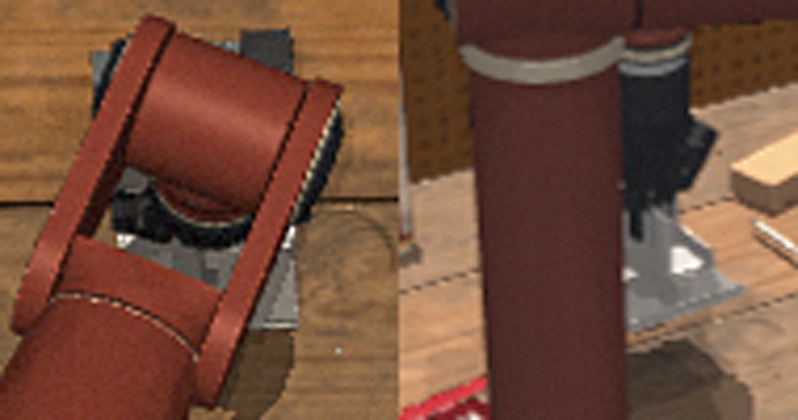

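```bash
python3 - <<'E'
import fit,numpy as np
p=fit.place([.56+.05,-.1513+.0025,.096,.048],np.array([[-.11,-.06,0],[-.11,-.06,.012],[-.11,.06,0]]))
print(((fit.proj("top",p)-[245,130]+.5)*4.2-.5).round(0)); print(((fit.proj("scene",p)-[220,140]+.5)*4.2-.5).round(0))
E
```

```text
[[301. 328.]
 [302. 325.]
 [126. 338.]]
[[347. 293.]
 [347. 282.]
 [229. 334.]]
```

The bracket's front-right corner is at (745,293) in the scene half and (298,327) in the top half. Both agree with prediction within 2 mm, so I'll advance and then creep.

move_arm --pt "-0.7 -0.05 -0.1 0 0 0 -1" --pt "-1 0 -0.1 0 0 0 -1" --pt "-0.7 0 0 0 0 0 -1" --pt "-0.3 0 0 0 0 0 -1" --pt "-0.3 0 0 0 0 0 -1" --pt "-0.2 0 0 0 0 0 -1" --pt "-0.2 0 0 0 0 0 -1" --pt "0 0 0 0 0 0 -1"

```text
time: 6.43
tool_pos: [0.5947, -0.1503, 0.1622]
tool_rot: [-0.0, -0.024, 1.0, 0.0]
contact_force: [-0.4, 0.3, -3.6]
gripper_width: 0.107
grasp_force: 58.5
```

move_arm --pt "-0.2 0 0 0 0 0 -1" --pt "-0.2 0 0 0 0 0 -1" --pt "-0.2 0 0 0 0 0 -1" --pt "0 0 0 0 0 0 -1" --pt "0 0 0 0 0 0 -1"

```text
time: 6.85
tool_pos: [0.5994, -0.1501, 0.1619]
tool_rot: [-0.002, -0.025, 1.0, 0.0]
contact_force: [-3.8, 0.4, -1.3]
gripper_width: 0.108
grasp_force: 58.9
```

move_arm --pt "-0.15 0 0 0 0 0 -1" --pt "-0.1 0 0 0 0 0 -1" --pt "0 0 0 0 0 0 -1" --pt "0 0 0 0 0 0 -1"

```text
time: 7.18
tool_pos: [0.5996, -0.1502, 0.1616]
tool_rot: [-0.005, -0.025, 1.0, 0.0]
contact_force: [-15.3, -2.0, 2.5]
gripper_width: 0.109
grasp_force: 59.6
```

```bash
python3 - <<'E'
from plant import manip
s=manip.state()
for k in("tool_pos","tool_rot","contact_force","ft_torque"):print(k,s[k].round(4))
E
```

```text
tool_pos [ 0.5996 -0.1502  0.1616]
tool_rot [-4.800e-03 -2.470e-02  9.997e-01  1.000e-04]
contact_force [-15.276   -1.9749   2.4508]
ft_torque [-0.0918  1.8663  0.4775]
```

Firm, square contact at about the predicted depth. I'll ease off slightly and press down.

move_arm --pt "0.2 0 0 0 0 0 -1" --pt "0 0 0.3 0 0 0 -1" --pt "0 0 0.3 0 0 0 -1" --pt "0 0 0.3 0 0 0 -1" --pt "0 0 0.3 0 0 0 -1" --pt "0 0 0 0 0 0 -1"

```text
time: 7.68
tool_pos: [0.5991, -0.1505, 0.1512]
tool_rot: [-0.003, -0.024, 1.0, -0.0]
contact_force: [-10.4, -1.3, 1.7]
gripper_width: 0.107
grasp_force: 59.2
```

move_arm --pt "0 0 0.2 0 0 0 -1" --pt "0 0 0.2 0 0 0 -1" --pt "0 0 0.2 0 0 0 -1" --pt "0 0 0.2 0 0 0 -1" --pt "0 0 0.2 0 0 0 -1" --pt "0 0 0 0 0 0 -1"

```text
time: 8.18
tool_pos: [0.5996, -0.15, 0.1401]
tool_rot: [-0.002, -0.025, 1.0, 0.0]
contact_force: [-7.5, -0.3, -0.8]
gripper_width: 0.11
grasp_force: 60.2
```

move_arm --pt "0 0 0.15 0 0 0 -1" --pt "0 0 0.15 0 0 0 -1" --pt "0 0 0 0 0 0 -1" --pt "0 0 0 0 0 0 -1"

```text
time: 8.52
tool_pos: [0.5998, -0.1501, 0.1397]
tool_rot: [-0.002, -0.025, 1.0, -0.0]
contact_force: [-15.6, 1.0, 10.5]
gripper_width: 0.108
grasp_force: 62.0
```

move_arm --pt "0 0 0.15 0 0 0 -1" --pt "0 0 0.15 0 0 0 -1" --pt "0 0 0 0 0 0 -1" --pt "0 0 0 0 0 0 -1"

```text
time: 8.85
tool_pos: [0.5998, -0.1502, 0.1396]
tool_rot: [-0.002, -0.025, 1.0, -0.0]
contact_force: [-22.9, 4.1, 22.1]
gripper_width: 0.108
grasp_force: 63.8
```

It has stopped solidly after 22 mm of travel and holds against 22 N. I'll check the lock by easing off and pulling up gently.

move_arm --pt "0.2 0 -0.3 0 0 0 -1" --pt "0.1 0 -0.3 0 0 0 -1" --pt "0 0 0 0 0 0 -1" --pt "0 0 -0.2 0 0 0 -1" --pt "0 0 -0.2 0 0 0 -1" --pt "0 0 0 0 0 0 -1"

```text
time: 9.35
tool_pos: [0.5981, -0.15, 0.1425]
tool_rot: [0.0, -0.024, 1.0, 0.0]
contact_force: [4.8, -0.5, -9.5]
gripper_width: 0.108
grasp_force: 59.2
```

move_arm --pt "0 0 -0.2 0 0 0 -1" --pt "0 0 0 0 0 0 -1" --pt "0 0 0 0 0 0 -1"

```text
time: 9.6
tool_pos: [0.598, -0.15, 0.1438]
tool_rot: [-0.0, -0.024, 1.0, 0.0]
contact_force: [7.1, -2.0, -11.8]
gripper_width: 0.109
grasp_force: 58.8
```

move_arm --pt "-0.1 0 0.3 0 0 0 -1" --pt "-0.1 0 0.3 0 0 0 -1" --pt "0 0 0.2 0 0 0 -1" --pt "0 0 0.2 0 0 0 -1" --pt "0 0 0.2 0 0 0 -1" --pt "0 0 0 0 0 0 -1" --pt "0 0 0 0 0 0 -1"

```text
time: 10.18
tool_pos: [0.5998, -0.1503, 0.1396]
tool_rot: [-0.001, -0.025, 1.0, -0.0]
contact_force: [-17.7, 3.1, 19.5]
gripper_width: 0.11
grasp_force: 64.0
```

Home again at the same height. I'll relax, open, rise clear and swing away to look.

move_arm --pt "0.1 0 -0.4 0 0 0 -1" --pt "0 0 0 0 0 0 -0.6" --pt "0 0 0 0 0 0 -0.2" --pt "0 0 0 0 0 0 0" --pt "0 0 0 0 0 0 0" --pt "0 0 -1.5 0 0 0 0" --pt "0 0 -2.5 0 0 0 0" --pt "0 0 -3 0 0 0 0" --pt "0 0 -3 0 0 0 0" --pt "1 1 -2 0 0 0 0" --pt "1.5 3.5 0 0 0 0 0" --pt "1.5 3.5 0 0 0 0 0" --pt "1.5 3.5 0 0 0 0 0" --pt "1.5 3.5 0 0 0 0 0" --pt "1.5 3.5 0 0 0 0 0" --pt "1.5 3.5 0 0 0 0 0" --pt "1.5 3.5 0 0 0 0 0" --pt "1.5 3.5 0 0 0 0 0" --pt "1.5 3.5 0 0 0 0 0" --pt "1.5 3.5 0 0 0 0 0"

```text
time: 11.85
tool_pos: [0.4207, 0.2032, 0.2583]
tool_rot: [0.0, -0.024, 1.0, 0.0]
contact_force: [0.8, 0.1, 0.6]
gripper_width: 0.498
grasp_force: 0.0
```

move_arm --pt "0 3.5 0 0 0 0 0" --pt "0 3.5 0 0 0 0 0" --pt "0 3.5 0 0 0 0 0" --pt "0 3.5 0 0 0 0 0" --pt "0 0 0 0 0 0 0" --pt "0 0 0 0 0 0 0"

```text
time: 12.35
tool_pos: [0.4144, 0.3429, 0.2578]
tool_rot: [-0.0, -0.026, 1.0, -0.0]
contact_force: [-0.6, 0.8, 0.7]
gripper_width: 0.499
grasp_force: 0.0
```

```bash
python3 - <<'E'
from plant import manip
import cv2,numpy as np
a=manip.grab_frame("top")["img"][125:205,250:330]; b=manip.grab_frame("scene")["img"][160:240,225:305]
cv2.imwrite("pics/post.png",cv2.resize(np.hstack([a,b]),None,fx=5,fy=5,interpolation=cv2.INTER_CUBIC)); print(manip.state()["contact_force"])
E
```

```text
[ 0.6105939  -0.20645964 -0.87076603]
```

View pics/post.png

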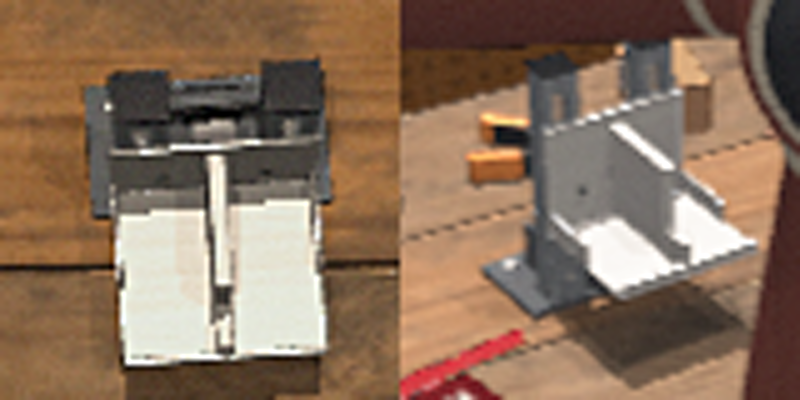

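The bracket hangs level on the rack. The top half shows its back edge from (108,152) to (324,137) and its lip from (127,366) to (327,355). I'll fit its height and pose as a check.

```bash
python3 - <<'E'
import fit
fit.CR={"top":(5,250,125),"scene":(5,225,160)}
r=fit.fit([("top",(0,60,90),(108,152)),("top",(0,-60,90),(324,137)),("top",(-110,60,0),(127,366)),("top",(-110,-60,0),(327,355)),
("scene",(-4,60,90),(142,134)),("scene",(0,-60,90),(283,91)),("scene",(-110,60,0),(220,298)),("scene",(-110,-60,0),(357,248)),("scene",(-81,5,80),(268,170))],[.65,-.147,.075,.05])
E
```

```text
pose [ 0.649  -0.1474  0.0723  0.053 ] sd [0.0022 0.0017 0.0028 0.0184]
top (0, 60, 90) [ 0.3 -1. ]
top (0, -60, 90) [-0.2 -0.7]
top (-110, 60, 0) [-0.5  0.8]
top (-110, -60, 0) [0.2 0.5]
scene (-4, 60, 90) [ 0.7 -0.1]
scene (0, -60, 90) [-0.6 -0.4]
scene (-110, 60, 0) [0.5 0.5]
scene (-110, -60, 0) [0.6 1. ]
scene (-81, 5, 80) [-0.9 -0.4]
```

The fit puts the bracket at z = 72 ± 3 mm with yaw 0.053, on the rack's middle, so it is fully home. That is below the height where the catch snaps out, and the bracket resisted the upward pull.

```bash
python3 -c "
from plant import manip
print(manip.job_done())"
```

```text
the job is handed in; nothing more can be done
None
```

I handed the job in with the bracket hung on the grey rack and released, and the bystanders were not touched. It stopped solid at home height and resisted an upward pull, so I take the catch as locked, though I could not see it in the images and the hand-in returned no verdict.

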